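# Eject a filter cassette and trap it

### The arm

A 7-joint arm with a two-finger parallel gripper is mounted at the origin on the work surface. World frame = base frame: x ahead of the robot, y to its left, z up, the work surface at z = 0. Lengths are in m, angles in degrees, forces in N, time in s.
With the tool pointing down it reaches from about 0.425 to 0.875 m from the base axis. Payload 4.7 kg.
Tool frame: the origin (TCP) lies midway between the tips of the shut fingers; the grasp point (between the pads) lies 19 mm behind it (env.tcp_to_grasp is the distance from the TCP to the grasp point, in m); z points along the fingers, x is the direction in which the jaws open and shut, and the axes are right-handed (so a half turn about z gives the same grasp; the last joint's range is limited). The gripper opens to 87 mm and grips with 3 to 60 N. Pads are 19 mm wide; open, the fingers measure 117 mm over their backs; the gripper's body (75 mm by 190 mm) begins 51 mm behind the grasp point.
Start: joints at [0.808, 18.392, -4.016, 83.108, 1.295, 78.541, -3.26], TCP at [0.65, -0, 0.223] pointing down, gripper open.
Joint ranges: [-163.93, 163.93], [-17.29, 119.83], [-79.2, 71.16], [3.27, 140.29], [-89.18, 269.18], [5.43, 117.66], [-154.24, 154.24]. Speed limits (degrees/s): [147.25, 147.25, 180, 180, 180, 180, 180].

### API

Orientations are given as [roll, pitch, yaw] about the fixed x, y, z axes, in that order (R = Rz(yaw) Ry(pitch) Rx(roll)).
In Python, from cell import env, viewer gives the robot as it stands.
- The arm moves only by the shell command python3 -m pendant 'ROWS' [OPENING] [FORCE]. ROWS is JSON, a list of rows, each a list of 6 numbers: the shift along the tool's x, y, z each as a share of 0.1 m, from -1 to 1, then the turn, a rotation vector about the tool's x, y, z each as a share of 90 degrees, from -1 to 1. A call has exactly 8 rows; each row is the pose to reach, as a shift and turn from the pose commanded when the call began, along the tool's axes at that moment; what a row does not reach only later rows make up. A row lasts 1/8 s, in which the tool goes at most 62.5 mm and 10.7 degrees, less where a joint would pass 70% of its speed; a pose out of reach is approached as far as the arm can. A call with a number of a shift or a turn outside -1 to 1 is refused whole. A call with a gripper value outside its range is refused whole. OPENING is the finger opening in mm, from 0 to 87, set as the call begins (- or left out, the last holds). The fingers move at their own pace and stop on an object; FORCE is the grip in N (left out, the last holds). Time passes only in rows, so rows that repeat a pose let the fingers close, or fill a call up. It gives the time, the measured TCP pose, the force and the opening at its end, in the units of the state.
- env.get_obs(): the state, without advancing time (a new reading comes with each control period).
- viewer.read_camera(name): name is "scene" or "side" or "wrist"; returns a dict with "frame" (420x560x3 uint8, red, green, blue), "fx", "fy", "cx", "cy" (pixels), "k1" (the pictures are not rectified: a ray, as slopes to the right and down, at radius r is drawn at 1 + k1 r^2 times it, then the intrinsics apply), "view" (4x4, takes a point from world to camera coordinates); the wrist camera has in their place "hand_eye" (4x4, takes a point from camera to tool coordinates, whose origin is the TCP and whose axes are the tool frame's). Camera axes: x right, y down, z forward; pixel columns grow to the right and rows downward; lengths in m; the calibration is good to about 2 mm. A picture is of the moment at which its call begins: read the wrist's pose just before it. There is no depth.
- env.sign_off(): hands the job in, once; it reports no verdict.
The state is a dict: "time_s": time; "qpos": joint angles; "joint_velocities": joint speeds; "effort": joint torques, N m; "tool_pos": TCP position; "tool_rot": TCP orientation; "force": force on the tool from outside, world axes, zero at the start; "wrist_torque": the same for the moment, N m; "grip_width": finger opening in m.
Only numpy, scipy, OpenCV 4.12 (cv2) and the standard library are available. Lean on these libraries where they do the work, as an engineer would, in place of code of your own. Each camera call takes 0.05 s, during which the arm holds its last target.

### The job

Eject the filter cassette from the loaded dock: wait with one fingertip in the channel a little ahead of the cassette, and with the other finger press the dock's key fully down, so that the cassette springs out against the waiting finger and is trapped part-way out instead of running off the end. Only touch and press, never pick the cassette up, and leave the empty dock's key and everything else on the bench alone. Finish while still holding: key down with one finger, cassette trapped against the other.

Things in the scene. Friction and masses are not known exactly. Their poses are not given: they have to be found in the camera images.
- dock: the loaded dock, fixed: aluminium base 170 x 112 x 20 mm with a channel on top. Origin on the bench under the channel's centre line; +x is the way the cassette pops, z up. Base spans x -105 to 65, y -36 to 76 mm. Channel floor is 20 mm above the bench, 53 mm wide, between walls 5 mm thick whose tops are 32 mm above the bench. A grey spring housing (60 mm wide, top at 50 mm) closes its -x end.
- cassette: the filter cassette, loose: white plastic block 56 (x) x 50 (y) x 24 mm with a round steel lid on top (29 mm high over all), slick, about 0.15 kg. Origin at the centre of its underside; it starts at x -30, y 0, z 20 mm in the dock's frame (front face at x -2) against the gate. It must never go more than 60 mm out.
- pusher (a joint): travel of the black plate behind the cassette, m, 0 (loaded) to 0.05 (end of stroke): how far it has pushed the cassette along dock +x. Its spring pushes with 3.2 N at 0 and 1.2 N at 0.05. Once freed, the cassette shoots out in about 0.1 s and runs off the ramp unless stopped; stopped by a finger, it stays pressed against it.
- key (a joint): travel of the loaded dock's key straight down, m: 0 is up, 0.012 is the bottom stop. It springs back when let go; it takes about 1.2 N to start and 4.8 N at the bottom (a little more while the gate is loaded). The gate goes down with it and frees the cassette at about 0.008. If let up under the popped cassette, the gate pushes the cassette up.
- key_top (a point): centre of the top face of the loaded dock's key, a dark steel pad 40 (along dock x) x 24 mm (along dock y), at x 32, y 56 mm in the dock's frame; 40 mm above the bench when up, 28 mm when fully pressed. Moves with the key.
- gate_top (a point): top of the steel gate that holds the cassette back: 34 mm wide, 6 mm thick, across the channel at x -2 to 4 mm in the dock's frame, 8 mm above the channel floor when the key is up. Moves down with the key.
- channel (a point): point on the loaded dock's channel floor, on the centre line straight across from the key: x 32, y 0, z 20 mm in the dock's frame, 56 mm from the key's centre. A fingertip waiting over it level with the finger on the key (tip 8 mm above this floor when the key is down) stops the cassette about 25 mm out.
- channel_end (a point): open end of the loaded dock's channel floor, x 65 mm in the dock's frame; beyond it a ramp drops to the bench within 36 mm
- spare_dock: the empty dock: same build, mirrored (key at its -y side), without a cassette, its pusher standing out. Origin and x axis as for the loaded dock. Not to be used.
- spare_key (a joint): travel of the empty dock's key, m, 0 up; must stay up.
- star_knob: bystander: blue four-armed star knob, 52 mm across, 26 mm high, standing on its stub; origin under its centre
- star_knob2: bystander: a second such star knob
- coupling: bystander: stepped steel hose coupling, 38 mm across, 46 mm high; origin under its centre
- brown_bottle: bystander: brown bottle, 80 mm across, 150 mm high; origin under its centre
- sample_jar: bystander: white sample jar, 60 mm across, 75 mm high; origin under its centre
- wrench: bystander: wrench lying flat, 170 mm long
- filter_lid: bystander: round steel filter lid, 124 mm across, 32 mm high, with small star knobs; origin under its centre

How it is judged:
By the outcome, as a careful person would: the job done as asked, in the order asked, and still so for the second after the job is handed in, while the arm keeps its last pose, push and grip.
It also fails if it takes over 32 s, if anything falls off the work surface, if the arm or the gripper's body presses on something with over 40 N, if the wrist force passes 120 N, or if a joint passes its speed limit or range.

## Working session

There is one attempt and no reset: what is moved stays moved. The work goes in short steps, Python scripts to look and compute and a shell command to move; the robot and the scene stay as the last step left them, time stands still between calls to the robot, and variables do not carry over. Pictures are saved under pics/ and viewed, and the job is handed in when it is done.

```bash
ls; mkdir -p pics
python3 - <<'E'
from cell import env, viewer
import cv2, numpy as np, pickle
o=env.get_obs(); print({k:np.round(v,4) for k,v in o.items()})
d={}
for n in ["scene","side","wrist"]:
    c=viewer.read_camera(n); d[n]=c
    cv2.imwrite(f"pics/{n}0.png",cv2.cvtColor(c["frame"],cv2.COLOR_RGB2BGR))
    print(n,{k:np.round(v,4).tolist() for k,v in c.items() if k!="frame"})
d["obs"]=o
pickle.dump(d,open("cap0.pkl","wb"))
E
```

```text
pics
{'time_s': np.float64(0.0), 'qpos': array([ 0.8087, 18.439 , -4.015 , 83.1753,  1.2949, 78.5423, -3.26  ]), 'joint_velocities': array([ 0.0378, -0.0175, -0.0126, -0.0112, -0.0384, -0.0297,  0.0711]), 'effort': array([-3.00000e-04, -4.91285e+01, -4.03900e-01, -3.12526e+01,
       -6.41000e-02,  4.38000e-02,  2.00000e-04]), 'tool_pos': array([ 6.494e-01, -1.000e-04,  2.215e-01]), 'tool_rot': array([1.79994e+02, 1.11300e-01, 4.00000e-04]), 'force': array([-0.1071,  0.6552, -0.0557]), 'wrist_torque': array([-0.0453, -0.0478, -0.0456]), 'grip_width': np.float64(0.0868)}
scene {'fx': 453.9961, 'fy': 453.9961, 'cx': 280.5813, 'cy': 212.3027, 'k1': -0.0208, 'view': [[-0.0799, 0.9967, 0.0156, 0.0368], [0.7338, 0.0694, -0.6758, -0.3762], [-0.6746, -0.0426, -0.7369, 1.6183], [0.0, 0.0, 0.0, 1.0]]}
side {'fx': 393.3058, 'fy': 393.3058, 'cx': 281.1907, 'cy': 209.7728, 'k1': -0.0163, 'view': [[-0.7707, -0.637, -0.0181, 0.4241], [-0.4377, 0.5497, -0.7115, 0.2881], [0.4631, -0.5404, -0.7025, 0.7746], [0.0, 0.0, 0.0, 1.0]]}
wrist {'fx': 290.8635, 'fy': 290.8635, 'cx': 278.4497, 'cy': 206.7552, 'k1': -0.0393, 'hand_eye': [[1.0, 0.0019, -0.0, 0.0004], [-0.0019, 0.9598, 0.2805, -0.0771], [0.0006, -0.2805, 0.9598, -0.1634], [0.0, 0.0, 0.0, 1.0]]}
```

View pics/scene0.png

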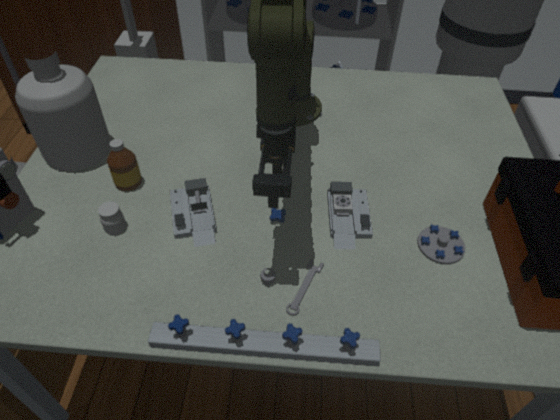

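View pics/side0.png

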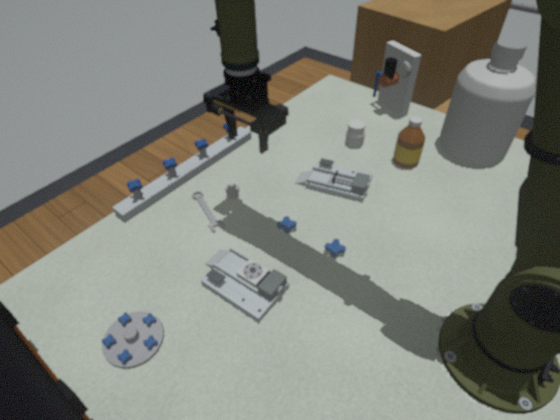

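View pics/wrist0.png

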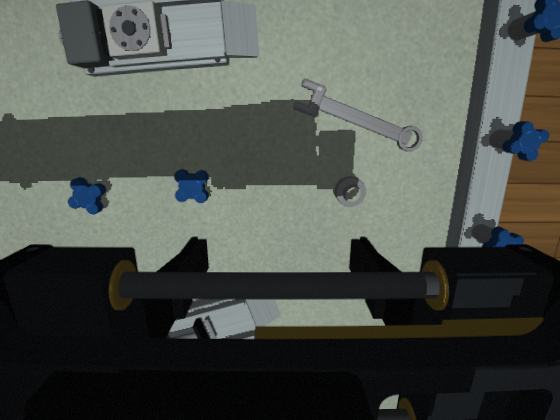

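The scene view shows the loaded dock (round lid at about 343,201) at world +y, with its key on the right at about (364,216). The empty dock is on the left at (195,212). In the wrist view the loaded dock is at the top, lid at about (130,28), and its key is out of frame. Next I'll zoom in to find features.

```bash
cat > h.py <<'E'
import numpy as np, cv2, pickle
from scipy.spatial.transform import Rotation as R
def K(c): return np.array([[c["fx"],0,c["cx"]],[0,c["fy"],c["cy"]],[0,0,1.]])
def und(c,uv):
    uv=np.atleast_2d(np.float64(uv))[:,None,:]
    return cv2.undistortPoints(uv,K(c),np.array([c["k1"],0,0,0.]))[:,0]
def c2w(c,obs=None):
    if "view" in c: return np.linalg.inv(c["view"])
    T=np.eye(4); T[:3,:3]=R.from_euler("xyz",obs["tool_rot"],degrees=True).as_matrix(); T[:3,3]=obs["tool_pos"]
    return T@c["hand_eye"]
def ray(c,uv,obs=None):
    T=c2w(c,obs); s=und(c,uv); d=np.c_[s,np.ones(len(s))]@T[:3,:3].T
    return T[:3,3],d
def onz(c,uv,z,obs=None):
    o,d=ray(c,uv,obs); return o+d*((z-o[2])/d[:,2])[:,None]
def proj(c,P,obs=None):
    T=np.linalg.inv(c2w(c,obs)); r,_=cv2.Rodrigues(T[:3,:3])
    return cv2.projectPoints(np.float64(P).reshape(-1,1,3),r,T[:3,3],K(c),np.array([c["k1"],0,0,0.]))[0][:,0]
def crop(c,x0,y0,x1,y1,s,fn):
    im=cv2.cvtColor(c["frame"],cv2.COLOR_RGB2BGR)[y0:y1,x0:x1]
    cv2.imwrite(fn,cv2.resize(im,None,fx=s,fy=s,interpolation=cv2.INTER_CUBIC))
E
python3 - <<'E'
from h import *
d=pickle.load(open("cap0.pkl","rb"))
crop(d["scene"],310,170,390,260,6,"pics/sc1.png")
crop(d["side"],190,235,300,330,7,"pics/si1.png")
E
```

```text
(no output)
```

View pics/sc1.png

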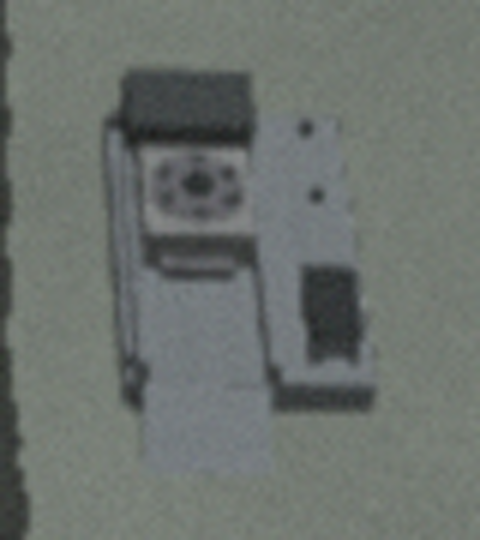

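View pics/si1.png

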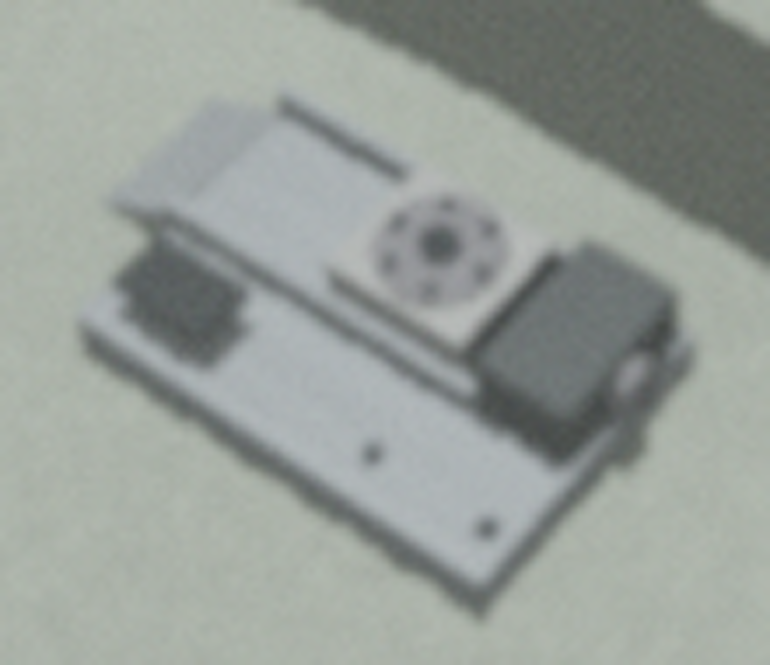

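Scene crop: lid centre about (343.0,200.7), base +x+y corner about (372,234), key pad about x 360–370, y 214–225. In the side crop the lid centre is at (252.6,269.7) and the base corners show clearly. I'll cast rays for rough positions.

Run:
```python
from h import *
d=pickle.load(open("cap0.pkl","rb"))
s,w=d["scene"],d["side"]
def S(x,y):return (310+(x-.5*0)/6,170+y/6)
def W(x,y):return (190+x/7,235+y/7)
# name: cam,pix,z,dock xy
pts=[("lid s",s,S(198,184),.049,(-30,0)),("lid w",w,W(439,246),.049,(-30,0)),
("base+x+y s",s,S(376,388),.020,(65,76)),("base-x+y s",s,S(337,118),.020,(-105,76)),
("base+x+y w",w,W(84,322),.020,(65,76)),("base-x+y w",w,W(485,592),.020,(-105,76)),
("key s",s,S(329,306),.040,(32,56)),("key w",w,W(180,290),.040,(32,56)),
]
Q=[];P=[]
for n,c,uv,z,k in pts:
    p=onz(c,uv,z)[0]; print(n,np.round(p*1000,1)); Q.append(p[:2]); P.append(k)
Q=np.array(Q);P=np.array(P)/1000
Pm,Qm=P.mean(0),Q.mean(0); 
z=((P-Pm)@[1,1j]); zz=((Q-Qm)@[1,1j]); a=np.vdot(z,zz); print("yaw",np.degrees(np.angle(a)),"scale",abs(a)/np.vdot(z,z).real)
th=np.angle(a);Rm=np.array([[np.cos(th),-np.sin(th)],[np.sin(th),np.cos(th)]])
t=Qm-Rm@Pm; print("origin",t); print("res mm",np.round((P@Rm.T+t-Q)*1000,1).tolist())
print("key",Rm@[.032,.056]+t,"chan",Rm@[.032,0]+t)
print(w["view"][0:0])
```

```text
lid s [498.1 173.1  49. ]
lid w [488.7 172.4  49. ]
base+x+y s [587.5 253.5  20. ]
base-x+y s [418.8 244.4  20. ]
base+x+y w [574.  252.4  20. ]
base-x+y w [408.2 243.   20. ]
key s [559.  231.2  40. ]
key w [546.2 232.3  40. ]
yaw 3.4531086746965185 scale 0.9906422263796596
origin [0.52267971 0.17396207]
res mm [[-5.4, -1.0], [4.1, -0.3], [-4.5, 0.2], [-5.6, -0.9], [9.0, 1.3], [5.1, 0.5], [-7.8, 0.6], [5.0, -0.6]]
key [0.55124864 0.23178781] chan [0.55462162 0.17588949]
[]
```

Scene and side disagree by about 10 mm in x. I'll check both against the wrist view and the known TCP/fingertips.

Run:
```python
from h import *
d=pickle.load(open("cap0.pkl","rb"))
o=d["obs"]
print(onz(d["wrist"],(130,28),.049,o))
for n in ["scene","side"]:
    c=d[n]; print(n,"cam pos",c2w(c)[:3,3])
    p=o["tool_pos"]; print(proj(c,[p+[.0435,0,0],p-[.0435,0,0],p]))
# blue knob top centres in all three views
for n in ["scene","side","wrist"]:
    hsv=cv2.cvtColor(d[n]["frame"],cv2.COLOR_RGB2HSV)
    m=cv2.inRange(hsv,(100,140,40),(125,255,255))
    k,l,st,ce=cv2.connectedComponentsWithStats(m)
    for i in range(1,k):
        if st[i,4]>30: print(n,st[i].tolist(),np.round(ce[i],1),np.round(onz(d[n],ce[i],.02,o)[0],4))
crop(d["scene"],230,150,330,240,7,"pics/sc2.png")
crop(d["side"],200,60,310,160,7,"pics/si2.png")
```

```text
[[0.49404741 0.17300559 0.049     ]]
scene cam pos [1.37072637 0.05827231 0.93775115]
[[273.621508   204.31733683]
 [277.02869338 177.06762286]
 [275.37426051 190.2981001 ]]
side cam pos [0.09415562 0.53037639 0.75677606]
[[233.56362263 137.5158346 ]
 [260.70971129 150.89094014]
 [246.83599412 144.05406068]]
scene [553, 81, 7, 16, 68] [556.9  90.4] [-0.1853  0.9877  0.02  ]
scene [271, 208, 11, 12, 63] [275.8 213.6] [ 0.5367 -0.0074  0.02  ]
scene [169, 315, 19, 19, 172] [177.9 323.9] [ 0.8893 -0.1961  0.02  ]
scene [226, 320, 18, 18, 141] [234.4 328.3] [ 0.8887 -0.069   0.02  ]
scene [283, 325, 18, 17, 114] [291.9 332.4] [0.8873 0.0589 0.02  ]
scene [341, 329, 18, 16, 94] [349.7 336.8] [0.8869 0.1865 0.02  ]
side [196, 140, 10, 7, 44] [200.5 143.2] [ 0.9803 -0.1102  0.02  ]
side [164, 159, 11, 8, 50] [169.2 162.5] [0.9801 0.0186 0.02  ]
side [129, 181, 11, 8, 52] [133.8 184.1] [0.9811 0.1478 0.02  ]
wrist [533, 0, 27, 39, 728] [548.9  18.4] [0.9604 0.1972 0.02  ]
wrist [507, 122, 42, 39, 868] [528.3 141.2] [0.9648 0.0575 0.02  ]
wrist [175, 170, 33, 33, 848] [191.1 185.7] [ 0.5371 -0.0016  0.02  ]
wrist [68, 178, 37, 36, 847] [ 85.6 195.5] [ 0.3951 -0.0148  0.02  ]
wrist [491, 229, 33, 18, 354] [506.4 239.1] [ 0.9653 -0.0755  0.02  ]
```

View pics/sc2.png

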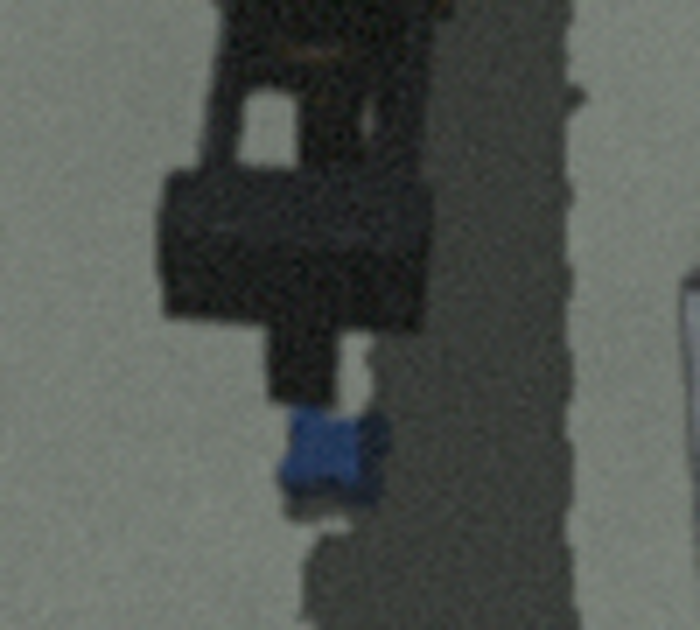

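View pics/si2.png

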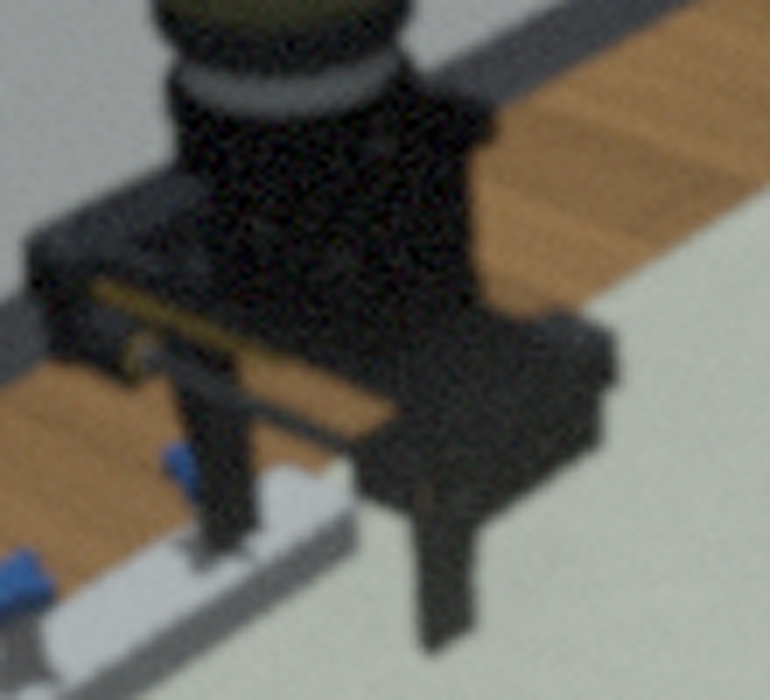

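Fingertip projections agree within about 1 px (about 2 mm). The wrist puts the lid at (0.494,0.173), between the two fixed cameras, so the pose estimate holds roughly. I'll move toward it and turn so the jaw axis lies along dock y, camera on the dock's +x side.

```bash
python3 -m pendant '[[-0.1,-0.12,0,0,0,0.118],[-0.25,-0.25,0,0,0,0.236],[-0.4,-0.4,0,0,0,0.354],[-0.55,-0.55,0,0,0,0.472],[-0.7,-0.7,0,0,0,0.59],[-0.85,-0.85,0,0,0,0.708],[-0.95,-0.95,0,0,0,0.826],[-0.97,-1,0,0,0,0.944]]' 42 20
```

```text
time_s: 1.15
tool_pos: [0.5521, 0.1009, 0.2224]
tool_rot: [180.0, 0.0, -85.2]
force: [0.1, -0.4, -0.4]
grip_width: 0.0424
```

```bash
python3 -m pendant '[[-0.2,-0.02,0,0,0,0.006],[-0.45,-0.04,0,0,0,0.012],[-0.7,-0.06,0,0,0,0.015],[-0.9,-0.08,0,0,0,0.015],[-1,-0.09,0,0,0,0.015],[-1,-0.09,0,0,0,0.015],[-1,-0.09,0,0,0,0.015],[-1,-0.09,0,0,0,0.015]]'
python3 - <<'E'
from cell import env, viewer
from h import *
o=env.get_obs(); c=viewer.read_camera("wrist"); pickle.dump((o,c),open("cap1.pkl","wb"))
print(o["tool_pos"],o["tool_rot"],o["grip_width"])
crop(c,0,0,560,420,1.4,"pics/w1.png")
E
```

```text
time_s: 2.15
tool_pos: [0.5535, 0.1992, 0.2226]
tool_rot: [-180.0, -0.0, -86.4]
force: [-1.1, 0.4, -0.8]
grip_width: 0.0423
[0.55348558 0.19921571 0.2226444 ] [-1.79986929e+02 -2.49474778e-02 -8.64057102e+01] 0.04229160692997777
```

View pics/w1.png

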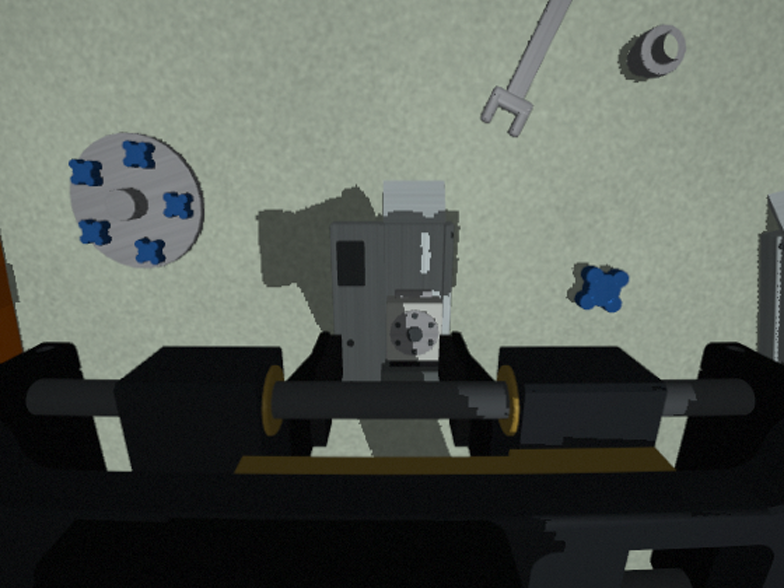

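The wrist view shows the key pad at about (350,263) and the lid at about (414,334) in the enlarged picture, with the fingers at about x 315 and 460. I'll measure the dock precisely.

Run:
```python
from h import *
o,c=pickle.load(open("cap1.pkl","rb"))
p=o["tool_pos"];Rt=R.from_euler("xyz",o["tool_rot"],degrees=True).as_matrix()
print("tips proj*1.4",np.round(proj(c,[p+Rt@[.021,0,0],p+Rt@[-.021,0,0],p+Rt@[.0286,0,0],p+Rt@[-.0286,0,0]],o)*1.4,0).tolist())
g=cv2.cvtColor(c["frame"],cv2.COLOR_RGB2GRAY)
sub=g[160:215,230:270]; m=(sub<45).astype(np.uint8)
k,l,st,ce=cv2.connectedComponentsWithStats(m)
for i in range(1,k):
    if st[i,4]>100:
        cs,_=cv2.findContours((l==i).astype(np.uint8),0,2); r=cv2.minAreaRect(cs[0]); 
        box=cv2.boxPoints(r)+[230,160]; cc=ce[i]+[230,160]
        print("key?",st[i],cc,r[1:],onz(c,cc,.040,o)[0]); q=onz(c,box,.040,o); print(np.round(q,4).tolist()); print(np.linalg.norm(np.diff(q,axis=0),axis=1))
crop(c,220,120,340,270,5,"pics/w1c.png")
```

```text
tips proj*1.4 [[438.0, 354.0], [342.0, 354.0], [455.0, 354.0], [325.0, 354.0]]
key? [ 10  12  21  32 624] [250.12660256 187.60737179] ((31.72247314453125, 19.441463470458984), 87.61405944824219) [0.55162668 0.23353706 0.04      ]
[[0.5699, 0.2467, 0.04], [0.5723, 0.2235, 0.04], [0.533, 0.22, 0.04], [0.5305, 0.244, 0.04]]
[0.02334599 0.0394231  0.02407529]
```

View pics/w1c.png

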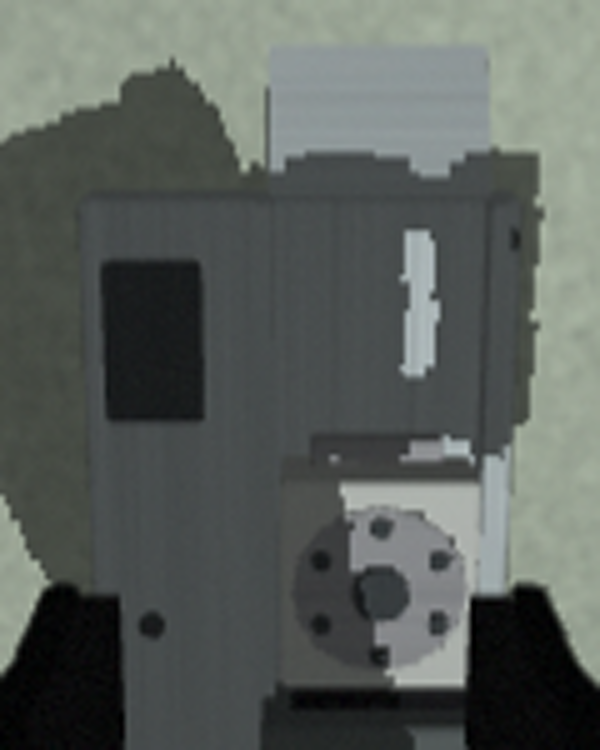

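Key pad measures 39.4 x 24 mm, matching the spec. Lid centre is at pixel (296.4,238.4), base +x+y corner at (236,159.4).

Run:
```python
from h import *
o,c=pickle.load(open("cap1.pkl","rb"))
C=lambda x,y:(220+x/5-.4,120+y/5-.4)
pts=[("key",(250.13,187.6),.040,(32,56)),("lid",C(382,592),.049,(-30,0)),("base++",C(80,197),.020,(65,76)),("cassFR",C(482,478),.044,(-2,-25)),("cassFL",C(282,480),.044,(-2,25)),("rampL",C(270,45),.0,(101,26.5)),("rampR",C(488,45),.0,(101,-26.5))]
Q=[];P=[]
for n,uv,z,k in pts:
    p=onz(c,uv,z,o)[0]; print(n,np.round(p*1000,1)); Q.append(p[:2]);P.append(k)
def fit(Q,P):
    Q=np.array(Q);P=np.array(P)/1000
    Pm,Qm=P.mean(0),Q.mean(0); a=np.vdot((P-Pm)@[1,1j],(Q-Qm)@[1,1j]);th=np.angle(a)
    Rm=np.array([[np.cos(th),-np.sin(th)],[np.sin(th),np.cos(th)]]);t=Qm-Rm@Pm
    print("yaw",np.degrees(th),abs(a)/(abs((P-Pm)@[1,1j])**2).sum(),"res",np.round((P@Rm.T+t-Q)*1000,1).tolist())
    return Rm,t,th
for n in (3,5,7):
    Rm,t,th=fit(Q[:n],P[:n]); print("key",Rm@[.032,.056]+t,"chan",Rm@[.032,0]+t)
tgt=Rm@[.032,.028]+t; print("mid",tgt)
Rt=R.from_euler("xyz",o["tool_rot"],degrees=True).as_matrix()
print("shift tool",Rt.T@np.r_[tgt-o["tool_pos"][:2],0])
```

```text
key [551.6 233.5  40. ]
lid [493.1 173.3  49. ]
base++ [582.6 254.8  20. ]
cassFR [522.9 150.6  44. ]
cassFL [519.2 199.9  44. ]
rampL [622.  209.8   0. ]
rampR [625.7 153.8   0. ]
yaw 3.68863983990634 0.9965340854863142 res [[-0.3, -0.4], [-0.1, -0.0], [0.4, 0.4]]
key [0.55131693 0.23313851] chan [0.55491966 0.17725452]
yaw 3.745684012273427 0.9955990992373737 res [[-0.3, -0.3], [-0.0, 0.0], [0.4, 0.5], [-0.2, -0.4], [0.2, 0.1]]
key [0.55131741 0.23323642] chan [0.55497577 0.17735604]
yaw 3.7287039679562595 1.0013811384348938 res [[-0.3, -0.3], [-0.0, 0.0], [0.4, 0.5], [-0.2, -0.4], [0.2, 0.1], [0.1, -1.5], [-0.1, 1.6]]
key [0.55133785 0.23321842] chan [0.55497965 0.17733697]
mid [0.55315875 0.20527769]
shift tool [-6.07055019e-03 -5.38478769e-05 -2.63092814e-06]
```

Fit residuals are under 0.6 mm, dock yaw 3.7°, and the TCP target is (0.5532,0.2053), which is −6 mm in tool x. Descending.

```bash
python3 -m pendant '[[-0.02,0,0.1,0,0,0],[-0.04,0,0.25,0,0,0],[-0.06,0,0.4,0,0,0],[-0.06,0,0.6,0,0,0],[-0.06,0,0.8,0,0,0],[-0.06,0,0.95,0,0,0],[-0.06,0,1,0,0,0],[-0.06,0,1,0,0,0]]'
python3 - <<'E'
from cell import env, viewer
from h import *
o=env.get_obs(); c=viewer.read_camera("wrist"); pickle.dump((o,c),open("cap2.pkl","wb"))
print(o["tool_pos"],o["tool_rot"],o["grip_width"],o["force"])
crop(c,180,80,380,280,3,"pics/w2.png")
g=cv2.cvtColor(c["frame"],cv2.COLOR_RGB2GRAY)
pk=proj(c,[.5513,.2332,.040],o)[0];pc=proj(c,[.5550,.1773,.020],o)[0]; print(pk,pc)
E
```

```text
time_s: 3.2
tool_pos: [0.5528, 0.2064, 0.1224]
tool_rot: [180.0, -0.0, -86.3]
force: [-0.6, -0.4, 0.3]
grip_width: 0.0424
[0.55277172 0.20639696 0.12238961] [ 1.79986779e+02 -7.50162931e-03 -8.63073953e+01] 0.04239670194655548 [-0.57925317 -0.36570632  0.29588619]
[248.12740573 212.23485681] [309.07494074 205.95584592]
```

View pics/w2.png

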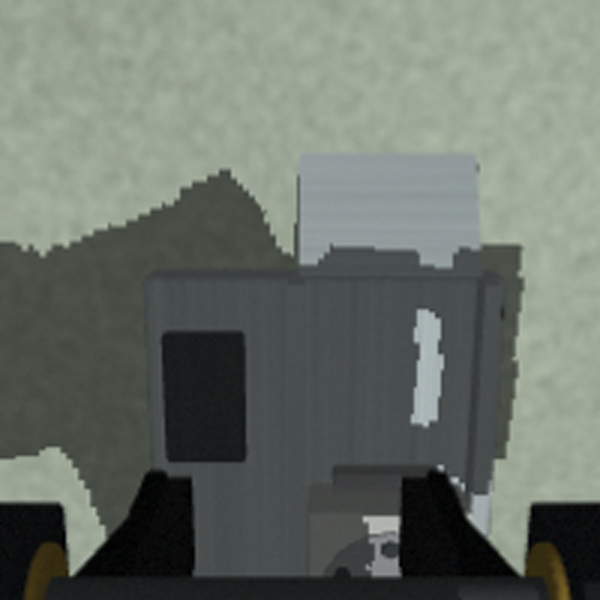

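The key centre is within 0.3 px of prediction. Next, down to just above the key (z about 0.046).

```bash
python3 -m pendant '[[0.01,0,0.1,0,0,0],[0.01,0,0.25,0,0,0],[0.01,0,0.4,0,0,0],[0.01,0,0.55,0,0,0],[0.01,0,0.68,0,0,0],[0.01,0,0.74,0,0,0],[0.01,0,0.76,0,0,0],[0.01,0,0.76,0,0,0]]'
python3 - <<'E'
from cell import env, viewer
from h import *
o=env.get_obs()
print(o["tool_pos"],o["tool_rot"],o["grip_width"],o["force"])
for n,b,s in [("wrist",(180,80,380,280),3),("side",(170,215,310,335),5),("scene",(300,150,400,260),5)]:
    c=viewer.read_camera(n); crop(c,*b,s,f"pics/{n}3.png")
E
```

```text
time_s: 4.25
tool_pos: [0.5532, 0.2055, 0.0469]
tool_rot: [-180.0, 0.0, -86.3]
force: [-0.1, -0.2, -0.2]
grip_width: 0.0419
[0.55317431 0.2054844  0.04685547] [-1.79963892e+02  7.48094522e-03 -8.63086939e+01] 0.04193209085110765 [-0.11273202 -0.17112107 -0.16432368]
```

View pics/wrist3.png

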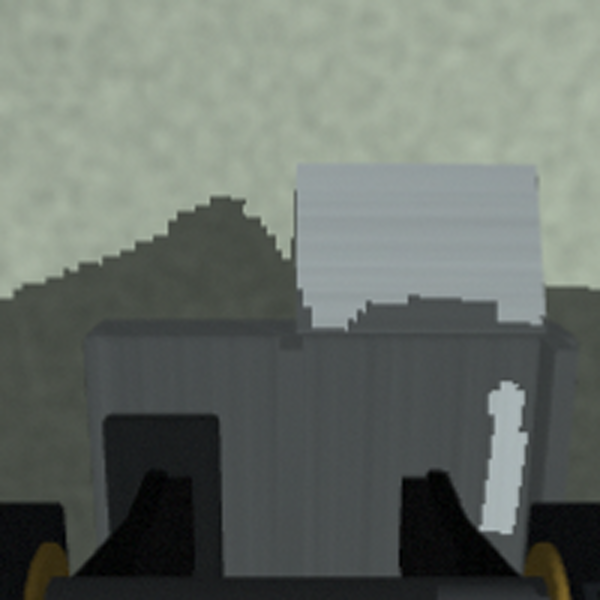

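View pics/side3.png

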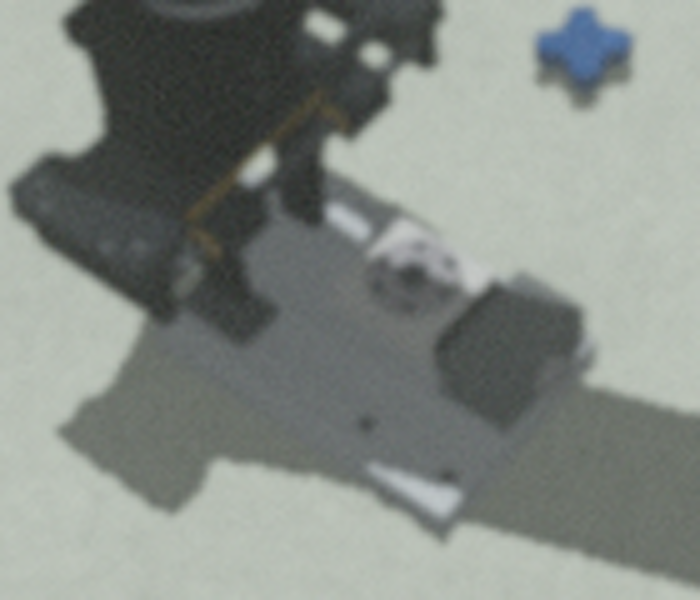

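View pics/scene3.png

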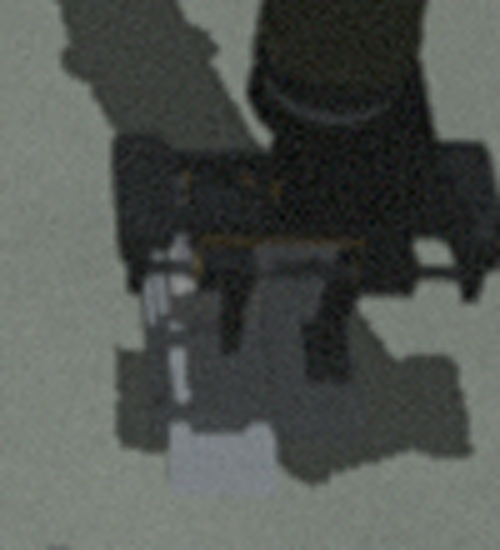

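Side view: the key finger sits over the dark pad and the other finger is in the channel ahead of the cassette. Pressing down by about 19 mm.

```bash
python3 -m pendant '[[0,0,0.03,0,0,0],[0,0,0.06,0,0,0],[0,0,0.09,0,0,0],[0,0,0.12,0,0,0],[0,0,0.15,0,0,0],[0,0,0.18,0,0,0],[0,0,0.2,0,0,0],[0,0,0.2,0,0,0]]'
python3 - <<'E'
from cell import env, viewer
from h import *
o=env.get_obs()
print(o["tool_pos"],o["tool_rot"],o["grip_width"],o["force"])
for n,b,s in [("wrist",(180,80,380,280),3),("side",(170,215,310,335),5)]:
    c=viewer.read_camera(n); crop(c,*b,s,f"pics/{n}4.png")
E
```

```text
time_s: 5.4
tool_pos: [0.5538, 0.2056, 0.0281]
tool_rot: [-179.9, 0.0, -86.3]
force: [-2.4, -1.7, 11.0]
grip_width: 0.0422
[0.55378896 0.20557124 0.02809258] [-1.79898297e+02  1.87794256e-02 -8.62990850e+01] 0.04216792228060195 [-2.35701476 -1.72919976 11.04603302]
```

View pics/wrist4.png

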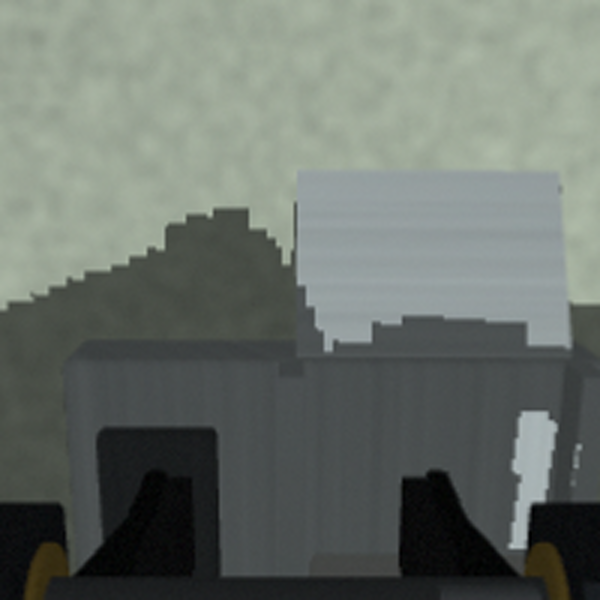

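View pics/side4.png

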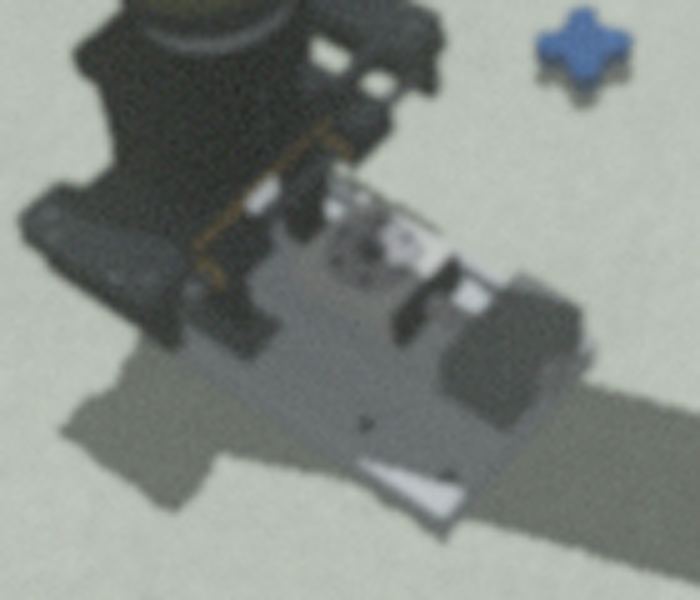

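The cassette popped and is stopped against the channel finger. z is 0.0281 with 11 N up, so the key is at its stop. I'll add 1 mm of press for margin, hold, and recheck.

```bash
python3 -m pendant '[[0,0,0.005,0,0,0],[0,0,0.01,0,0,0],[0,0,0.01,0,0,0],[0,0,0.01,0,0,0],[0,0,0.01,0,0,0],[0,0,0.01,0,0,0],[0,0,0.01,0,0,0],[0,0,0.01,0,0,0]]'
python3 - <<'E'
from cell import env, viewer
from h import *
for n,b,s in [("scene",(300,150,400,260),5),("side",(170,215,310,335),5)]:
    c=viewer.read_camera(n); crop(c,*b,s,f"pics/{n}5.png")
    o=env.get_obs(); print(o["time_s"],o["tool_pos"],o["force"],o["grip_width"])
# lid centre from side pic4/5 by hand: (366,244)->px
w=c
p=onz(w,(170+385/5,215+247/5),.049)[0]; print(p)
E
```

```text
time_s: 6.5
tool_pos: [0.5539, 0.2056, 0.0279]
tool_rot: [-179.9, 0.0, -86.3]
force: [-3.4, -2.0, 15.5]
grip_width: 0.042
6.55 [0.55386709 0.20559278 0.02794812] [-4.44058537 -2.09787755 16.2625821 ] 0.04182006837563599
6.6 [0.55387722 0.20561735 0.02796517] [-4.41897698 -2.48168344 15.58526444] 0.04191090077903874
[0.50949013 0.16875358 0.049     ]
```

View pics/side5.png

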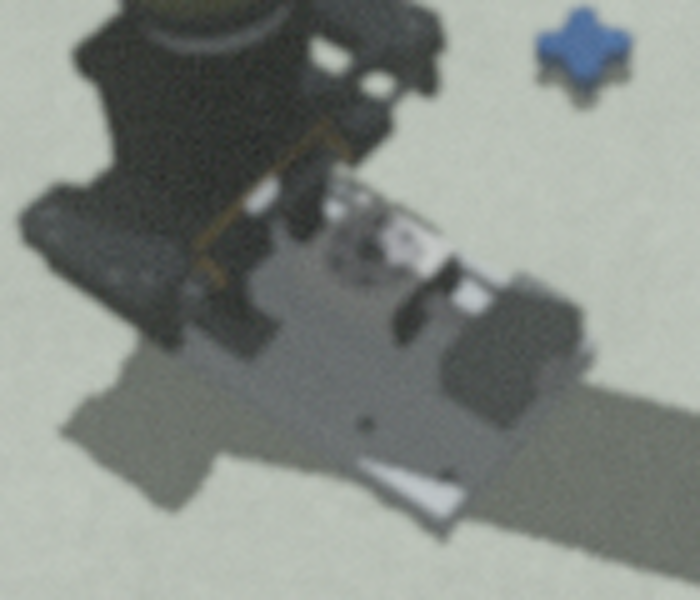

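View pics/scene5.png

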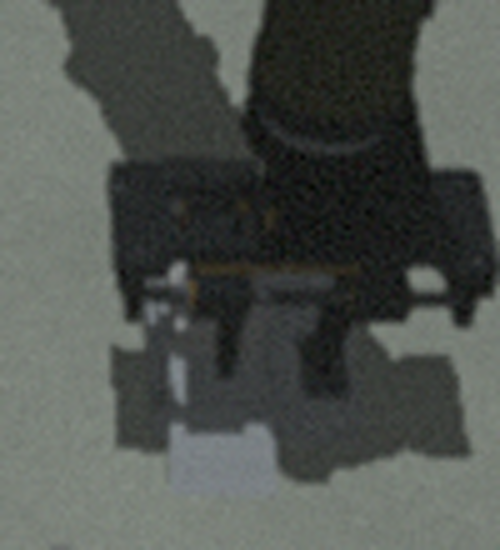

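Run:
```python
from h import *
w=pickle.load(open("cap0.pkl","rb"))["side"]
a=onz(w,(170+412/5,215+274/5),.049)[0]; 
for u,v in [(372,246),(366,244)]:
    b=onz(w,(170+u/5,215+v/5),.049)[0]; print(a,b,(b-a)*1000)
im=cv2.imread("pics/side5.png")[150:400,200:500]; cv2.imwrite("pics/side5z.png",cv2.resize(cv2.convertScaleAbs(im,alpha=1.7),None,fx=2.4,fy=2.4,interpolation=cv2.INTER_CUBIC))
```

```text
[0.48984178 0.17218601 0.049     ] [0.51445005 0.17202127 0.049     ] [24.60826822 -0.16474562  0.        ]
[0.48984178 0.17218601 0.049     ] [0.51733978 0.17290005 0.049     ] [27.49800007  0.71404084  0.        ]
```

View pics/side5z.png

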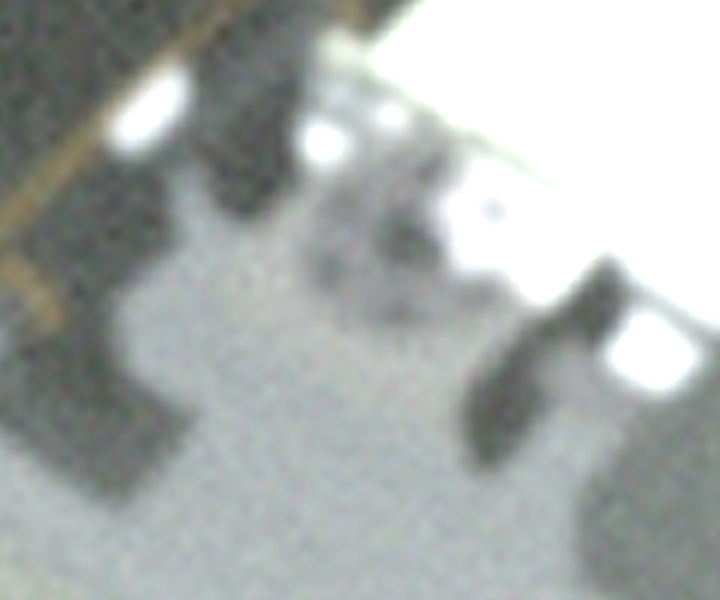

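The cassette is about 25 mm out, lying flat against the channel finger with the pusher plate behind it, and the picture didn't change over the last second. The tip is at z 0.028, so the key is bottomed. Handing in.

Run:
```python
from cell import env
print(env.sign_off())
```

```text
the job is handed in; nothing more can be done
None
```

The cassette is ejected and trapped about 25 mm out against the waiting finger. The other finger is still holding the loaded dock's key fully down. I handed the job in at 6.6 s and got no verdict back, as expected.

I found the dock with the wrist camera, and the fit residuals were 0.6 mm or less on the key, cassette and base. I then straddled the channel and key with the fingers 42 mm apart and pressed straight down.

**Last checks before handing in:**
- **Key:** the tip was at z 0.028 m, which is the key's bottom height. The upward force was about 15.6 N, well above the roughly 5 N spring, so the key was on its stop.
- **Cassette:** the side view puts the lid 24.6 to 27.5 mm out from its start, against about 25 mm expected. It was lying flat against the finger and did not move over the last second.
- **Other objects:** no move took the arm down near the empty dock or the other items. I did not recheck them with a final picture.

**Disagreements:**
- **Cameras:** early on, the scene and side cameras disagreed by about 10 mm in x. The wrist view fell between them, and I used it.
- **Sideways force:** the final reading was −4.4 N in x, while the cassette should push +x. I put it down to friction of the finger on the key, but did not confirm that.

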